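# Screw the cap onto the digestion vessel

### The arm

A 6-joint arm with a two-finger parallel gripper is mounted at the origin on a cart in front of the work surface, level with it; the furniture and walls round the work are solid. World frame = base frame: x ahead of the robot, y to its left, z up, the work surface at z = 0. Lengths are in m, angles in rad, forces in N, time in s.
With the tool pointing down it reaches from about 0.225 to 0.875 m from the base axis. Payload 3.4 kg.
Tool frame: the origin (TCP) lies midway between the tips of the shut fingers; the grasp point (between the pads) lies 19 mm behind it (manip.pinch_z is the distance from the TCP to the grasp point, in m); z points along the fingers, y is the line along which they close (so a half turn about z gives the same grasp; the last joint's range is limited). The gripper opens to 85 mm and grips with 20 to 120 N. Pads are 22 mm wide; open, the fingers measure 114 mm over their backs; the gripper's body (76 mm by 85 mm) begins 54 mm behind the grasp point. The pads swing forward as they close: fully open they stand 13 mm farther back than shut.
Start: joints at [-1.229, 0.276, 1.505, -0, 1.361, -0.121], TCP at [0.257, -0.515, 0.231] pointing down, gripper open.
Joint ranges: [-2.89, 2.89], [-0.75, 2.08], [0.22, 2.7], [-1.18, 4.32], [0.11, 2.71], [-2.7, 2.7]. Speed limits (rad/s): [2.57, 2.57, 3.14, 3.14, 3.14, 3.14].

### API

Orientations are given as a unit quaternion [w, x, y, z].
In Python, from rig import manip gives the robot as it stands.
- The arm moves only by the tool carry_out, never from a script. Its arguments are lists of equal length, an entry for each row: "delta_pos": the shift along the tool's x, y, z scaled (see below), a list of three; "turn": the turn, a rotation vector about the tool's x, y, z scaled (see below), a list of three; "claw": the closure, from -1 (fully open) to 1 (shut). A call has 1 to 12 rows; each row is the pose to reach, as a shift and turn from the pose commanded when the call began, along the tool's axes at that moment; what a row does not reach only later rows make up. The controller multiplies each number of a shift by 400 mm and each number of a turn by 30 degrees. A row lasts 1/10 s, in which the tool goes at most 50 mm and 8.59 degrees, less where a joint would pass 70% of its speed; a pose out of reach is approached as far as the arm can. A call with a number of a shift or a turn outside -1 to 1 is refused whole. A call with a gripper value outside its range is refused whole. The fingers move at their own pace and stop on an object; "force" is the grip in N (left out, the last holds). Time passes only in rows, so rows that repeat a pose let the fingers close. It gives the time, the measured TCP pose, the force, the opening and the grip force at its end, in the units of the state.
- manip.get_state(): the state, without advancing time (a new reading comes with each control period).
- manip.get_image(name): name is "side" or "top"; returns a dict with "image" (384x512x3 uint8, red, green, blue), "z_map" (384x512 float32, m along the optical axis (not along the pixel's ray), 0 where there is no reading), "fx", "fy", "cx", "cy" (pixels), "world_to_cam" (4x4, takes a point from world to camera coordinates). Camera axes: x right, y down, z forward; pixel columns grow to the right and rows downward; lengths in m; the calibration is good to about 2 mm. A picture is of the moment at which its call begins.
- manip.sign_off(): hands the job in; it is judged then, once.
Trained networks look in the newest picture that a camera, given by its name, has taken for a name from the list of things; names that differ only in an ending like _2 or _b are one class to them, and where a whole thing is asked for, a point or a joint stands for the part that bears it (a point fixed in the world has none). Each returns a list of dicts, best first, with "score" (0 to 1); they miss things now and then, are a little off and sometimes report something else, mostly with a low value. They report only what shows in the picture. A call takes as long as a camera call. They do not tell look-alikes from the thing itself.
- manip.spot_in(camera, query): "point" ([x, y, z] in m, in world coordinates, good to about 4 mm: the middle of the surface that is visible of it).
- manip.place_of(camera, query): "point" ([x, y, z] in m, in world coordinates, good to about 4 mm: a listed point, or the origin of a listed thing).
The state is a dict: "clock": time; "qpos": joint angles; "qd": joint speeds; "effort": joint torques, N m; "position": TCP position; "ee_rot": TCP orientation; "contact_force": force on the tool from outside, world axes, zero at the start; "moment": the same for the moment, N m; "width": finger opening in m; "gripper_force": force on a finger pad.
Only numpy, scipy, OpenCV 4.12 (cv2) and the standard library are available. Lean on these libraries where they do the work, as an engineer would, in place of code of your own. Each camera call takes 0.05 s, during which the arm holds its last target. There are 200 camera calls.

### The job

The steel digestion vessel is clamped in its holder on the bench and its screw cap lies beside it. Set the cap on the threaded neck, turn it backwards (anticlockwise from above) until you feel it drop into the start of the thread, then screw it in clockwise until it sits fully home on the rim, straight and not cross-threaded, and let go. Leave the beaker, the wash bottle and the timer where they are.

Things in the scene. Friction and masses are not known exactly. Their poses are not given: they have to be found in the camera images.
- neck (a point): Centre of the open rim of the steel vessel's neck, 125 mm above the bench; z up along the vessel's axis. The vessel (body 64 mm across, shoulder 26 mm below the rim) is fixed in a grey block 86 mm square, top at 46 mm, on a plate 130 mm square, 12 mm thick. The neck is a 44 mm core with one coarse rounded right-hand thread, 50 mm across its crests.
- thread_start (a point): Upper end of the neck's thread: 23 mm from the axis on the +x side of the neck's frame, 4 mm below the rim. From here the thread runs clockwise (seen from above) and down, 8 mm a turn, for 1.75 turns.
- cap_center (a point): Centre of the loose steel screw cap (about 0.4 kg, 56 mm tall, standing on its open end), half-way up, on its axis, z up. Its skirt is 62 mm across and 26 mm high, open inside to 18 mm, where the flat underside of the top lands on the rim; inside is one full turn of matching thread. Fully home this point is 10 mm above the rim.
- cap_grip (a point): On the cap's axis, 45 mm above its lower edge and 11 mm below its top: middle of the round fluted grip, 44 mm across, that stands from 26 to 56 mm above the lower edge; hold and turn the cap by it. Clockwise from above screws it on. It turns easily until it is home; from just after the drop that takes 0.7 to 0.9 turn.
- cap_thread_end (a point): Lower end of the thread inside the cap, hidden: on the +x side of the cap's frame, 25 mm from the axis, 4 mm above the lower edge. On top of the neck's thread, cap_center is about 17 to 22 mm above the rim, highest when this end stands over thread_start; turned anticlockwise past it the cap drops 4 to 8 mm, to 15 or 16 mm. Let go on top of the thread, the cap leans a few degrees.
- beaker: Bystander: clear beaker, 53 mm across, 67 mm tall; origin under its centre.
- wash_bottle: Bystander: white bottle with a screw top, 66 mm across, 153 mm tall; origin under its centre.
- timer: Bystander: white countdown timer, 60x68x21 mm, lying flat; origin under its centre.
Not all that is in view belongs to the job. Leave any pink or yellow look-alike of the part that bears cap_center alone.

How it is judged:
By the outcome, as a careful person would: the job done as asked, in the order asked, and still so for the second after the job is handed in, with the robot touching nothing.
It also fails if it takes over 67 s, if anything falls off the work surface, if the arm or the gripper's body presses on something with over 40 N, if the wrist force passes 120 N, or if a joint passes its speed limit or range.

## Working session

There is one attempt and no reset: what is moved stays moved. The work goes in short steps, Python scripts to look and compute and a tool call to move; the robot and the scene stay as the last step left them, time stands still between calls to the robot, and variables do not carry over. Pictures are saved under pics/ and viewed, at most 10 in all, crops included, and the job is handed in when it is done.

Besides the shell and the picture viewer there is one more tool, called after "Request:" by a JSON object that holds its "op" and its "data". carry_out: Moves the arm, as the interface text tells. Shifts and turns lie within -1 to 1; 1 stands for 400 mm of shift or 30 degrees of turn. Its arguments: {"type":"object","properties":{"delta_pos":{"type":"array","items":{"type":"array","items":{"type":"number","minimum":-1,"maximum":1}}},"turn":{"type":"array","items":{"type":"array","items":{"type":"number","minimum":-1,"maximum":1}}},"claw":{"type":"array","items":{"type":"number"}},"force":{"type":"number"}},"required":["delta_pos","turn","claw"]}

```bash
mkdir -p pics
cat > h.py <<'E'
import numpy as np,cv2
from rig import manip
def snap(cam,name=None):
    d=manip.get_image(cam)
    if name: cv2.imwrite('pics/'+name,cv2.cvtColor(d['image'],cv2.COLOR_RGB2BGR))
    z=d['z_map'];v,u=np.mgrid[:z.shape[0],:z.shape[1]]
    p=np.stack([(u-d['cx'])/d['fx']*z,(v-d['cy'])/d['fy']*z,z,np.ones_like(z)],-1)
    w=(p@np.linalg.inv(d['world_to_cam']).T)[...,:3]; w[z==0]=np.nan
    return d,w
E
python3 - <<'E'
from h import *
for c in('side','top'):
    d,w=snap(c,c+'0.png'); print(c,d['fx'],d['world_to_cam'].round(3).tolist())
    for q in('neck','thread_start','cap_center','cap_grip','cap_thread_end','beaker','wash_bottle','timer'):
        print(q,[(np.round(r['point'],3).tolist(),round(r['score'],2)) for r in manip.place_of(c,q)][:3])
print(manip.get_state(),manip.pinch_z)
E
```

```text
side 370.1995901833474 [[0.999, 0.028, 0.026, -0.458], [0.037, -0.534, -0.845, 0.11], [-0.01, 0.845, -0.534, 0.93], [0.0, 0.0, 0.0, 1.0]]
neck [([0.458, 0.149, 0.129], 0.59)]
thread_start [([0.475, 0.161, 0.12], 0.84)]
cap_center [([0.414, -0.198, 0.031], 0.92), ([0.437, -0.052, 0.031], 0.89), ([0.243, 0.313, 0.027], 0.53)]
cap_grip [([0.429, -0.051, 0.045], 0.67), ([0.411, -0.199, 0.042], 0.6), ([0.246, 0.318, 0.042], 0.56)]
cap_thread_end [([0.445, -0.07, 0.006], 0.84), ([0.385, -0.192, 0.004], 0.82), ([0.223, 0.304, 0.004], 0.67)]
beaker [([0.602, 0.146, -0.001], 0.58)]
wash_bottle [([0.624, 0.328, 0.001], 0.56)]
timer [([0.568, -0.046, 0.004], 0.59)]
top 448.10423117247655 [[0.014, -1.0, 0.023, 0.069], [-0.983, -0.018, -0.182, 0.435], [0.182, -0.02, -0.983, 1.103], [0.0, 0.0, 0.0, 1.0]]
neck [([0.46, 0.153, 0.126], 0.62)]
thread_start [([0.477, 0.164, 0.119], 0.88)]
cap_center [([0.241, 0.315, 0.026], 0.78), ([0.431, -0.052, 0.032], 0.74), ([0.41, -0.199, 0.027], 0.64)]
cap_grip [([0.433, -0.053, 0.046], 0.94), ([0.41, -0.198, 0.044], 0.77), ([0.242, 0.318, 0.045], 0.68)]
cap_thr
[... 248 characters left out ...]
], 0.66)]
{'clock': 0.9, 'qpos': array([-1.22904169e+00,  2.75872328e-01,  1.50488949e+00,  3.84317053e-06,
        1.36068816e+00, -1.21009988e-01]), 'qd': array([ 0.00064992,  0.00057051,  0.00079103, -0.00181011, -0.0002148 ,
        0.0008924 ]), 'effort': array([-1.42064964e-03, -4.16647375e+01, -2.46103746e+01, -5.17196440e-04,
       -6.93961624e-05,  4.10535179e-06]), 'position': array([ 0.25669838, -0.51456481,  0.23134801]), 'ee_rot': array([7.06979893e-05, 9.73350419e-01, 2.29322824e-01, 9.72580302e-06]), 'contact_force': array([-0.23863523, -0.05542445,  0.07204096]), 'moment': array([0.03768481, 0.04515936, 0.00414492]), 'gripper_force': 0.0, 'width': 0.08560843802789417} 0.0187
```

View pics/side0.png

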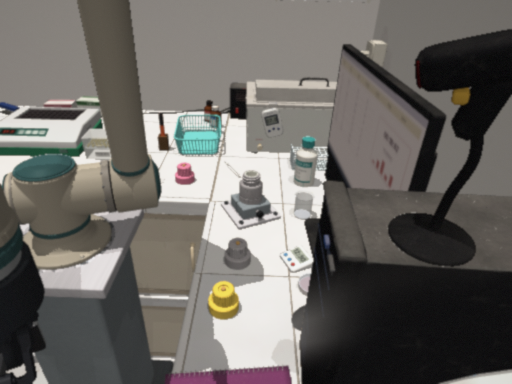

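View pics/top0.png

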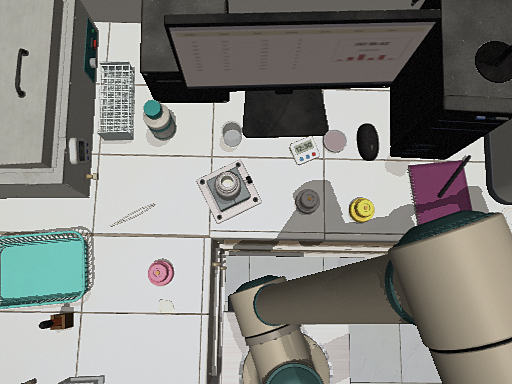

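The scene shows the grey steel cap at top-view pixel (307,201), with the yellow look-alike at (361,209) and the pink one at (160,272). The vessel neck is at (228,183). Next I'll refine the centres from depth.

```bash
cat >> h.py <<'E'
from scipy.optimize import least_squares
def fit(w,c,z0,z1,rmax,r=None):
    m=(np.hypot(w[...,0]-c[0],w[...,1]-c[1])<rmax)&(w[...,2]>z0)&(w[...,2]<z1)
    p=w[m]; h=cv2.convexHull((p[:,:2]*1e3).astype(np.float32))[:,0]/1e3
    f=lambda s:np.hypot(h[:,0]-s[0],h[:,1]-s[1])-(s[2] if r is None else r)
    s=least_squares(f,[*p[:,:2].mean(0),.022],loss='soft_l1',f_scale=.001).x
    return s.round(4),len(p),np.median(p[:,2]).round(4),cv2.minEnclosingCircle((p[:,:2]*1e3).astype(np.float32))
E
python3 - <<'E'
from h import *
for c in('top','side'):
    d,w=snap(c)
    print(c,'cap',fit(w,(.432,-.052),.048,.065,.035),'skirt',fit(w,(.432,-.052),.018,.032,.045))
    print(c,'neck',fit(w,(.459,.151),.118,.132,.035))
from scipy.spatial.transform import Rotation as R
s=manip.get_state();q=s['ee_rot'];print(R.from_quat(q[[1,2,3,0]]).as_matrix().round(3))
E
python3 - <<'E'
import cv2
for c,b in(('side0',(225,160,60,110)),):
    im=cv2.imread(f'pics/{c}.png')[160:280,205:325]; cv2.imwrite('pics/crop.png',cv2.resize(im,None,fx=5,fy=5,interpolation=2))
E
```

```text
top cap (array([ 0.4317, -0.0545,  0.0215]), 229, np.float64(0.0534), ((431.39068603515625, -54.50828552246094), 22.215713500976562)) skirt (array([ 0.4312, -0.0544,  0.0306]), 192, np.float64(0.0239), ((431.25714111328125, -54.70549011230469), 31.359195709228516))
top neck (array([0.4562, 0.1503, 0.0233]), 170, np.float64(0.1221), ((455.7199401855469, 151.3360137939453), 24.91557502746582))
side cap (array([ 0.4328, -0.0569,  0.0214]), 224, np.float64(0.0552), ((432.5789794921875, -56.195613861083984), 22.356426239013672)) skirt (array([ 0.4323, -0.0568,  0.0305]), 231, np.float64(0.0256), ((432.0610656738281, -57.21512222290039), 30.95336151123047))
side neck (array([0.4581, 0.1488, 0.0231]), 124, np.float64(0.1235), ((458.2354431152344, 149.57269287109375), 24.697410583496094))
[[ 0.895  0.446  0.   ]
 [ 0.446 -0.895 -0.   ]
 [ 0.     0.    -1.   ]]
```

View pics/crop.png

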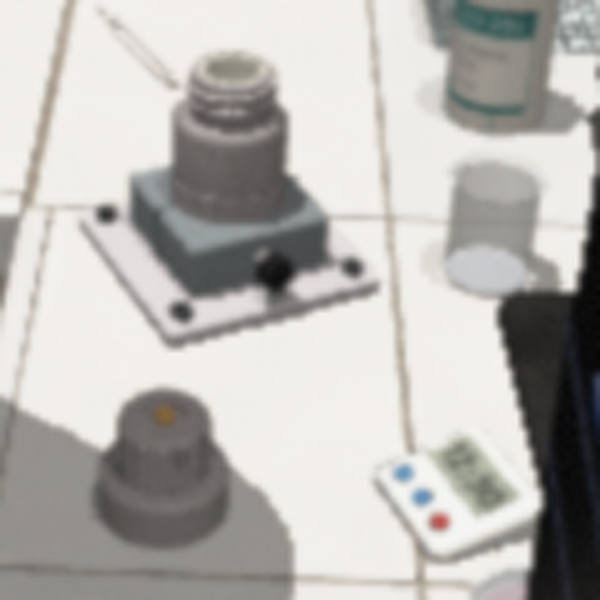

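The crop shows the steel cap at crop pixel (163,465) and the neck at (233,100), with nothing obstructing either one. Depth puts the cap at about (0.432, -0.0555) and the neck at about (0.457, 0.150). I'll move above the cap now.

Request:
{"op": "carry_out", "data": {"delta_pos": [[0.9045, -0.8314, 0.2], [0.9045, -0.8314, 0.2], [0.9045, -0.8314, 0.2], [0.9045, -0.8314, 0.2], [0.9045, -0.8314, 0.2], [0.9045, -0.8314, 0.2], [0.9045, -0.8314, 0.2], [0.9045, -0.8314, 0.2], [0.9045, -0.8314, 0.2], [0.9045, -0.8314, 0.25], [0.9045, -0.8314, 0.25], [0.9045, -0.8314, 0.25]], "turn": [[0, 0, -1], [0, 0, -1], [0, 0, -1], [0, 0, -1], [0, 0, -1], [0, 0, -1], [0, 0, -1], [0, 0, -1], [0, 0, -1], [0, 0, -1], [0, 0, -1], [0, 0, -1]], "claw": [-1, -1, -1, -1, -1, -1, -1, -1, -1, -1, -1, -1], "force": 20}}

```text
clock: 2.2
position: [0.4317, -0.0544, 0.1308]
ee_rot: [-0.0, 0.88, 0.475, -0.001]
contact_force: [-0.9, 0.2, 0.2]
width: 0.0854
gripper_force: 0.0
```

Request:
{"op": "carry_out", "data": {"delta_pos": [[0, 0, 0.1], [0, 0, 0.2], [0, 0, 0.265], [0, 0, 0.265], [0, 0, 0.265], [0, 0, 0.265], [0, 0, 0.265], [0, 0, 0.265], [0, 0, 0.265], [0, 0, 0.265], [0, 0, 0.265]], "turn": [[0, 0, 0], [0, 0, 0], [0, 0, 0], [0, 0, 0], [0, 0, 0], [0, 0, 0], [0, 0, 0], [0, 0, 0], [0, 0, 0], [0, 0, 0], [0, 0, 0]], "claw": [-1, -1, -1, -1, -1, 1, 1, 1, 1, 1, 1], "force": 20}}

```text
clock: 3.3
position: [0.4323, -0.0556, 0.0265]
ee_rot: [0.001, 0.881, 0.474, 0.0]
contact_force: [-2.5, 0.0, 6.6]
width: 0.0435
gripper_force: 19.7
```

Request:
{"op": "carry_out", "data": {"delta_pos": [[0, 0, 0], [0, 0, 0], [0, 0, 0], [0, 0, 0]], "turn": [[0, 0, 0], [0, 0, 0], [0, 0, 0], [0, 0, 0]], "claw": [1, 1, 1, 1]}}

```text
clock: 3.7
position: [0.4323, -0.0556, 0.0265]
ee_rot: [0.001, 0.881, 0.474, 0.0]
contact_force: [-1.7, -0.5, 8.3]
width: 0.0439
gripper_force: 19.7
```

Request:
{"op": "carry_out", "data": {"delta_pos": [[0, 0, 0], [0, 0, 0], [0, 0, 0], [0, 0, 0], [0, 0, -0.008], [0, 0, -0.008], [0, 0, -0.008], [0, 0, -0.008]], "turn": [[0, 0, 0], [0, 0, 0], [0, 0, 0], [0, 0, 0], [0, 0, -1], [0, 0, -1], [0, 0, -1], [0, 0, -1]], "claw": [-1, -1, -1, -1, -1, -1, -1, -1]}}

```text
clock: 4.5
position: [0.4319, -0.0554, 0.0284]
ee_rot: [-0.0, 0.727, 0.687, -0.0]
contact_force: [-0.1, 0.0, 0.6]
width: 0.0854
gripper_force: 0.0
```

Request:
{"op": "carry_out", "data": {"delta_pos": [[0, 0, 0], [0, 0, 0], [0, 0, 0], [0, 0, 0]], "turn": [[0, 0, -1], [0, 0, -1], [0, 0, -1], [0, 0, -1]], "claw": [-1, -1, -1, -1]}}

```text
clock: 4.9
position: [0.432, -0.0555, 0.0284]
ee_rot: [-0.0, 0.524, 0.852, -0.0]
contact_force: [0.4, 0.8, 0.4]
width: 0.0854
gripper_force: 0.0
```

Request:
{"op": "carry_out", "data": {"delta_pos": [[0, 0, 0], [0, 0, 0], [0, 0, 0], [0, 0, 0], [0, 0, 0], [0, 0, 0], [0, 0, 0], [0, 0, 0], [0, 0, 0], [0, 0, 0], [0, 0, 0]], "turn": [[0, 0, -1], [0, 0, -1], [0, 0, -1], [0, 0, -1], [0, 0, -1], [0, 0, -1], [0, 0, -1], [0, 0, -1], [0, 0, -1], [0, 0, -1], [0, 0, -1]], "claw": [-1, -1, -1, -1, -1, 1, 1, 1, 1, 1, 1], "force": 60}}

```text
clock: 6.0
position: [0.4324, -0.0551, 0.029]
ee_rot: [0.0, 0.289, 0.957, 0.0]
contact_force: [-1.1, 2.3, 5.7]
width: 0.0429
gripper_force: 60.5
```

Run:
```python
from h import *
s=manip.get_state();print(s)
for c in('top','side'):
    d,w=snap(c)
    for q in ('cap_thread_end','thread_start','cap_center'):print(q,[(np.round(r['point'],3).tolist(),round(r['score'],2)) for r in manip.place_of(c,q)][:3])
```

```text
{'clock': 6.0, 'qpos': array([-2.87305022e-01,  2.94051775e-01,  2.08420159e+00,  1.08487770e-03,
        7.62484290e-01, -1.27341544e+00]), 'qd': array([-0.0025111 ,  0.00067898,  0.00102884,  0.00147479, -0.0001525 ,
        0.00058546]), 'effort': array([ -0.93729911, -31.15014911, -14.43753272,  -0.60017528,
        -0.25723963,  -0.0725076 ]), 'position': array([ 0.4324064 , -0.05511649,  0.02895706]), 'ee_rot': array([4.25604263e-04, 2.88571945e-01, 9.57458046e-01, 3.76989946e-04]), 'contact_force': array([-1.11989018,  2.34294729,  5.71168189]), 'moment': array([ 0.38195019,  0.0119175 , -0.05447507]), 'gripper_force': 60.54714560508728, 'width': 0.0428910157998817}
cap_thread_end []
thread_start [([0.476, 0.163, 0.119], 0.78)]
cap_center [([0.242, 0.316, 0.029], 0.52), ([0.409, -0.198, 0.027], 0.51)]
cap_thread_end [([0.385, -0.19, 0.002], 0.89), ([0.446, -0.076, 0.007], 0.57), ([0.223, 0.304, 0.003], 0.54)]
thread_start [([0.475, 0.163, 0.123], 0.69)]
cap_center [([0.41, -0.199, 0.029], 0.97), ([0.244, 0.317, 0.027], 0.93), ([0.436, -0.054, 0.031], 0.73)]
```

Request:
{"op": "carry_out", "data": {"delta_pos": [[0, 0, 0], [0, 0, 0], [0, 0, 0], [0, 0, 0], [0, 0, 0], [0, 0, 0], [0, 0, 0], [0, 0, 0]], "turn": [[0, 0, 0], [0, 0, 0], [0, 0, 0], [0, 0, 1], [0, 0, 1], [0, 0, 1], [0, 0, 1], [0, 0, 1]], "claw": [-1, -1, -1, -1, -1, -1, -1, -1]}}

```text
clock: 7.2
position: [0.4319, -0.0555, 0.0283]
ee_rot: [-0.0, 0.526, 0.85, -0.0]
contact_force: [0.2, 0.0, 0.9]
width: 0.0855
gripper_force: 0.0
```

Request:
{"op": "carry_out", "data": {"delta_pos": [[0, 0, 0], [0, 0, 0], [0, 0, 0], [0, 0, 0], [0, 0, 0], [0, 0, 0], [0, 0, -0.3], [0, 0, -0.3], [0, 0, -0.3], [0, 0, -0.3], [0, 0, -0.3]], "turn": [[0, 0, 0], [0, 0, 0], [0, 0, 0], [0, 0, 0], [0, 0, 0], [0, 0, 0], [0, 0, 0], [0, 0, 0], [0, 0, 0], [0, 0, 0], [0, 0, 0]], "claw": [1, 1, 1, 1, 1, 1, 1, 1, 1, 1, 1], "force": 60}}

```text
clock: 8.3
position: [0.4306, -0.0551, 0.1472]
ee_rot: [-0.001, 0.526, 0.85, -0.0]
contact_force: [0.2, -0.5, -5.3]
width: 0.0427
gripper_force: 64.8
```

Run:
```python
from h import *
from scipy.spatial.transform import Rotation as R
s=manip.get_state();print(s['position'],s['contact_force'],s['moment'],s['qpos'].round(3),s['width'])
print(R.from_quat(s['ee_rot'][[1,2,3,0]]).as_matrix().round(4))
for c in('top','side'):
    d,w=snap(c,c+'1.png')
    for q in ('cap_thread_end','cap_center'):print(q,[(np.round(r['point'],3).tolist(),round(r['score'],2)) for r in manip.place_of(c,q)][:3])
    p=s['position'];print(fit(w,p[:2],p[2]-.035,p[2]-.012,.036,.031))
    m=np.hypot(w[...,0]-p[0],w[...,1]-p[1])<.032; zz=w[m][:,2]; print(np.percentile(zz[zz>.09],[0,2,10]))
```

```text
[ 0.43060893 -0.05513047  0.14716331] [ 0.17616165 -0.45754116 -5.27773967] [0.0376106  0.0478702  0.06720162] [-0.288  0.135  1.919 -0.     1.09  -0.75 ] 0.04271269599756368
[[-4.466e-01  8.947e-01 -2.600e-03]
 [ 8.947e-01  4.466e-01  5.000e-04]
 [ 1.600e-03 -2.100e-03 -1.000e+00]]
cap_thread_end [([0.39, -0.187, 0.002], 0.93), ([0.221, 0.306, 0.004], 0.68), ([0.445, -0.079, 0.124], 0.64)]
cap_center [([0.411, -0.197, 0.027], 0.89), ([0.243, 0.316, 0.022], 0.82), ([0.428, -0.052, 0.146], 0.52)]
(array([ 0.43  , -0.0557,  0.022 ]), 6, np.float64(0.1275), ((400.01885986328125, -59.433563232421875), 6.668642997741699))
[0.12180358 0.15251389 0.53464782]
cap_thread_end [([0.222, 0.304, 0.003], 0.9), ([0.439, -0.076, 0.124], 0.76), ([0.385, -0.189, 0.004], 0.61)]
cap_center [([0.435, -0.054, 0.148], 0.95), ([0.241, 0.316, 0.03], 0.89), ([0.414, -0.196, 0.03], 0.68)]
(array([ 0.4302, -0.0572,  0.022 ]), 175, np.float64(0.1266), ((430.7802734375, -65.40870666503906), 29.422992706298828))
[0.11695138 0.12251745 0.13927553]
```

View pics/side1.png

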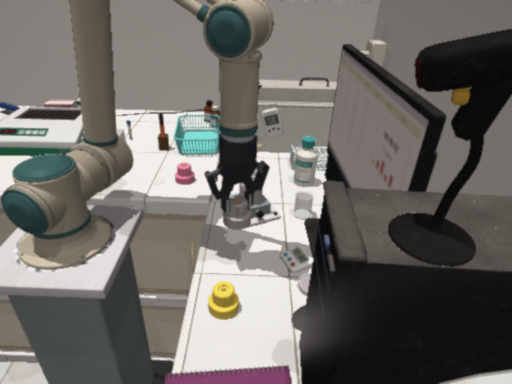

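The side picture shows the cap held upright in the gripper at about (235,205), with the bystanders undisturbed. Next I'll carry it over the neck.

Request:
{"op": "carry_out", "data": {"delta_pos": [[0, 0, -0.0875], [0.2, 0.133, -0.0875], [0.4313, 0.2852, -0.0875], [0.4313, 0.2852, -0.0875], [0.4313, 0.2852, -0.0875], [0.4313, 0.2852, -0.0875], [0.4313, 0.2852, -0.0875], [0.4313, 0.2852, -0.0875], [0.4313, 0.2852, -0.0875], [0.4313, 0.2852, -0.0875]], "turn": [[0, 0, 0], [0, 0, -0.3], [0, 0, -0.6], [0, 0, -0.9], [0, 0, -1], [0, 0, -1], [0, 0, -1], [0, 0, -1], [0, 0, -1], [0, 0, -1]], "claw": [1, 1, 1, 1, 1, 1, 1, 1, 1, 1]}}

```text
clock: 9.6
position: [0.457, 0.1485, 0.1834]
ee_rot: [-0.0, 0.289, 0.957, -0.0]
contact_force: [0.6, 0.4, -3.7]
width: 0.0429
gripper_force: 64.6
```

Request:
{"op": "carry_out", "data": {"delta_pos": [[0, 0, 0], [0, 0, 0], [0, 0, 0], [0, 0, 0], [0, 0, 0]], "turn": [[0, 0, -0.6], [0, 0, -0.6], [0, 0, -0.6], [0, 0, -0.6], [0, 0, -0.6]], "claw": [1, 1, 1, 1, 1]}}

```text
clock: 10.1
position: [0.4571, 0.1494, 0.1835]
ee_rot: [0.0, 0.136, 0.991, -0.0]
contact_force: [0.2, -0.3, -4.4]
width: 0.0428
gripper_force: 64.6
```

```bash
cat > chk.py <<'E'
from h import *
from scipy.spatial.transform import Rotation as R
s=manip.get_state();print(s['clock'],s['position'],s['contact_force'],s['moment'],s['qpos'].round(3),s['width'])
M=R.from_quat(s['ee_rot'][[1,2,3,0]]).as_matrix();print(M.round(4).tolist(),'psi',np.degrees(np.arctan2(M[1,0],M[0,0])))
E
python3 - <<'E'
from chk import *
for c in('top','side'):
    d,w=snap(c,c+'2.png')
    for q in ('cap_thread_end','cap_center','thread_start','neck'):print(q,[(np.round(r['point'],3).tolist(),round(r['score'],2)) for r in manip.place_of(c,q)][:3])
im=cv2.imread('pics/side2.png')[120:240,190:310]; cv2.imwrite('pics/crop2.png',cv2.resize(im,None,fx=5,fy=5,interpolation=2))
E
```

```text
10.1 [0.45707025 0.14944615 0.18352011] [ 0.20458578 -0.27223764 -4.35607454] [-0.03776064  0.04561005 -0.02752197] [ 0.171  0.169  1.775 -0.     1.198 -1.126] 0.0428163225069714
[[-0.9629, 0.2698, 0.0001], [0.2698, 0.9629, -0.0001], [-0.0001, -0.0, -1.0]] psi 164.34822881044755
cap_thread_end [([0.219, 0.307, 0.003], 0.74), ([0.39, -0.184, 0.005], 0.73), ([0.484, 0.143, 0.159], 0.63)]
cap_center [([0.24, 0.316, 0.029], 0.95), ([0.411, -0.197, 0.026], 0.92), ([0.459, 0.152, 0.184], 0.51)]
thread_start [([0.478, 0.161, 0.119], 0.95), ([0.478, 0.144, 0.158], 0.46)]
neck [([0.458, 0.153, 0.124], 0.56)]
cap_thread_end [([0.222, 0.3, 0.007], 0.84), ([0.382, -0.19, 0.003], 0.78)]
cap_center [([0.242, 0.318, 0.03], 0.75), ([0.414, -0.198, 0.03], 0.74), ([0.46, 0.151, 0.186], 0.73)]
thread_start []
neck [([0.458, 0.15, 0.126], 0.78)]
```

View pics/crop2.png

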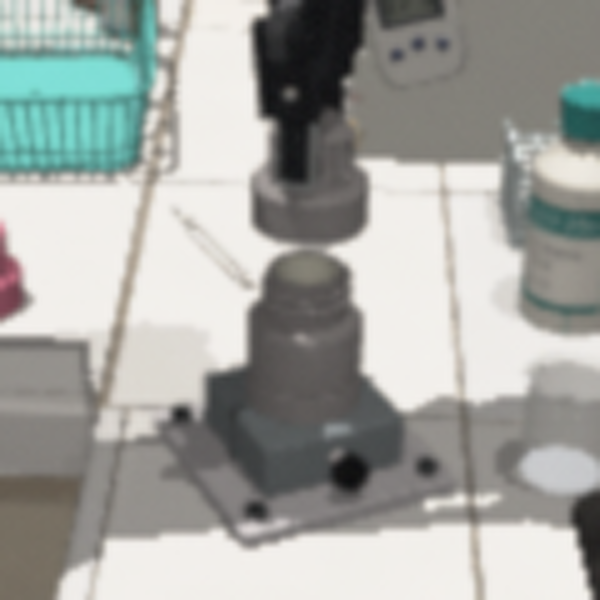

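The crop shows the cap straight above the neck: skirt centre at about (310,200) and rim centre at about (305,268), clear of it. Now I'll lower gently.

Request:
{"op": "carry_out", "data": {"delta_pos": [[0, 0, 0.06], [0, 0, 0.084], [0, 0, 0.086], [0, 0, 0.088], [0, 0, 0.09], [0, 0, 0.09], [0, 0, 0.09]], "turn": [[0, 0, 0], [0, 0, 0], [0, 0, 0], [0, 0, 0], [0, 0, 0], [0, 0, 0], [0, 0, 0]], "claw": [1, 1, 1, 1, 1, 1, 1]}}

```text
clock: 11.3
position: [0.4573, 0.1504, 0.1482]
ee_rot: [0.001, 0.135, 0.991, 0.001]
contact_force: [-0.7, 3.9, 1.9]
width: 0.0427
gripper_force: 64.8
```

Request:
{"op": "carry_out", "data": {"delta_pos": [[0, 0, 0.002], [0, 0, 0.004], [0, 0, 0.005], [0, 0, 0.005]], "turn": [[0, 0, 0], [0, 0, 0], [0, 0, 0], [0, 0, 0]], "claw": [1, 1, 1, 1]}}

```text
clock: 11.7
position: [0.4579, 0.1506, 0.1475]
ee_rot: [0.001, 0.135, 0.991, 0.001]
contact_force: [-3.7, 3.3, 10.6]
width: 0.0426
gripper_force: 66.2
```

Request:
{"op": "carry_out", "data": {"delta_pos": [[0, 0, 0], [0, 0, 0], [0, 0, 0], [0, 0, 0], [0, 0, 0]], "turn": [[0, 0, -0.2], [0, 0, -0.4], [0, 0, -0.6], [0, 0, -0.6], [0, 0, -0.6]], "claw": [1, 1, 1, 1, 1]}}

```text
clock: 12.2
position: [0.4582, 0.1517, 0.1467]
ee_rot: [0.002, -0.022, 1.0, 0.002]
contact_force: [-0.4, 6.8, 3.9]
width: 0.0426
gripper_force: 65.5
```

Request:
{"op": "carry_out", "data": {"delta_pos": [[0, 0, 0], [0, 0, 0], [0, 0, 0], [0, 0, 0]], "turn": [[0, 0, -0.2], [0, 0, -0.4], [0, 0, -0.6], [0, 0, -0.6]], "claw": [1, 1, 1, 1]}}

```text
clock: 12.6
position: [0.4576, 0.1517, 0.1462]
ee_rot: [0.001, -0.179, 0.984, 0.002]
contact_force: [-1.2, 7.6, 1.0]
width: 0.043
gripper_force: 65.2
```

Request:
{"op": "carry_out", "data": {"delta_pos": [[-0.0027, 0.0035, 0.004], [-0.0027, 0.0035, 0.004], [-0.0027, 0.0035, 0.004]], "turn": [[0, 0, 0], [0, 0, 0], [0, 0, 0]], "claw": [1, 1, 1]}}

```text
clock: 12.9
position: [0.4582, 0.152, 0.1454]
ee_rot: [0.001, -0.178, 0.984, 0.0]
contact_force: [-1.3, 2.9, 6.7]
width: 0.043
gripper_force: 66.1
```

Request:
{"op": "carry_out", "data": {"delta_pos": [[0, 0, 0], [0, 0, 0], [0, 0, 0], [0, 0, 0]], "turn": [[0, 0, -0.2], [0, 0, -0.4], [0, 0, -0.4], [0, 0, -0.4]], "claw": [1, 1, 1, 1]}}

```text
clock: 13.3
position: [0.457, 0.151, 0.1433]
ee_rot: [-0.001, -0.279, 0.96, -0.0]
contact_force: [-0.6, 0.4, -5.3]
width: 0.043
gripper_force: 64.6
```

Request:
{"op": "carry_out", "data": {"delta_pos": [[0, 0, 0.0025], [0, 0, 0.005], [0, 0, 0.005], [0, 0, 0.005]], "turn": [[0, 0, 0], [0, 0, 0], [0, 0, 0], [0, 0, 0]], "claw": [1, 1, 1, 1]}}

```text
clock: 13.7
position: [0.4575, 0.1512, 0.1418]
ee_rot: [-0.0, -0.28, 0.96, -0.0]
contact_force: [-1.2, -0.1, -3.9]
width: 0.0426
gripper_force: 64.9
```

Request:
{"op": "carry_out", "data": {"delta_pos": [[0, 0, 0.0025], [0, 0, 0.0025], [0, 0, 0.0025]], "turn": [[0, 0, 0], [0, 0, 0], [0, 0, 0]], "claw": [1, 1, 1]}}

```text
clock: 14.0
position: [0.4577, 0.1513, 0.1417]
ee_rot: [0.0, -0.28, 0.96, -0.0]
contact_force: [-2.0, -2.2, 5.0]
width: 0.0428
gripper_force: 65.8
```

Request:
{"op": "carry_out", "data": {"delta_pos": [[0, 0, 0], [0, 0, 0], [0, 0, 0]], "turn": [[0, 0, -0.2], [0, 0, -0.3], [0, 0, -0.3]], "claw": [1, 1, 1]}}

```text
clock: 14.3
position: [0.4575, 0.152, 0.1417]
ee_rot: [0.0, -0.355, 0.935, 0.0]
contact_force: [-2.7, 0.2, 6.3]
width: 0.0428
gripper_force: 65.7
```

```bash
python3 chk.py
```

```text
14.3 [0.45749106 0.15204047 0.14168427] [-2.69315216  0.16688181  6.28283271] [0.04539763 0.70567386 0.08107922] [ 1.760e-01  2.080e-01  1.839e+00  1.000e-03  1.094e+00 -2.121e+00] 0.04283047973018664
[[-0.7485, -0.6632, 0.0004], [-0.6632, 0.7485, 0.001], [-0.001, 0.0005, -1.0]] psi -138.45782634131942
```

Request:
{"op": "carry_out", "data": {"delta_pos": [[0, 0, 0.0004], [0, 0, 0.0008], [0, 0, 0.0012], [0, 0, 0.0017], [0, 0, 0.0017]], "turn": [[0, 0, 0.25], [0, 0, 0.5], [0, 0, 0.75], [0, 0, 1], [0, 0, 1]], "claw": [1, 1, 1, 1, 1]}}

```text
clock: 14.8
position: [0.4576, 0.1519, 0.141]
ee_rot: [0.0, -0.099, 0.995, 0.0]
contact_force: [-3.2, -0.5, 5.8]
width: 0.0427
gripper_force: 65.7
```

Request:
{"op": "carry_out", "data": {"delta_pos": [[0, 0, 0.0004], [0, 0, 0.0008], [0, 0, 0.0012], [0, 0, 0.0017], [0, 0, 0.0017]], "turn": [[0, 0, 0.25], [0, 0, 0.5], [0, 0, 0.75], [0, 0, 1], [0, 0, 1]], "claw": [1, 1, 1, 1, 1]}}

```text
clock: 15.3
position: [0.4576, 0.1516, 0.1403]
ee_rot: [0.0, 0.162, 0.987, 0.0]
contact_force: [-3.3, -1.0, 6.3]
width: 0.0427
gripper_force: 65.7
```

```bash
python3 chk.py
```

```text
15.3 [0.45760033 0.15162029 0.14028937] [-3.33527    -0.98551276  6.31364714] [-0.17957663  0.67035627 -0.16731531] [ 0.175  0.21   1.841 -0.     1.091 -1.07 ] 0.04271121711762402
[[-0.9476, 0.3195, 0.0006], [0.3195, 0.9476, 0.0001], [-0.0005, 0.0003, -1.0]] psi 161.36663837015377
```

Request:
{"op": "carry_out", "data": {"delta_pos": [[0, 0, 0.0004], [0, 0, 0.0008], [0, 0, 0.0012], [0, 0, 0.0017], [0, 0, 0.0017]], "turn": [[0, 0, 0.25], [0, 0, 0.5], [0, 0, 0.75], [0, 0, 1], [0, 0, 1]], "claw": [1, 1, 1, 1, 1]}}

```text
clock: 15.8
position: [0.4574, 0.1515, 0.1396]
ee_rot: [0.0, 0.412, 0.911, -0.0]
contact_force: [-3.3, -0.5, 5.3]
width: 0.0428
gripper_force: 65.8
```

Request:
{"op": "carry_out", "data": {"delta_pos": [[0, 0, 0.0004], [0, 0, 0.0008], [0, 0, 0.0012], [0, 0, 0.0017], [0, 0, 0.0017]], "turn": [[0, 0, 0.25], [0, 0, 0.5], [0, 0, 0.75], [0, 0, 1], [0, 0, 1]], "claw": [1, 1, 1, 1, 1]}}

```text
clock: 16.3
position: [0.4572, 0.1516, 0.139]
ee_rot: [-0.0, 0.634, 0.774, 0.0]
contact_force: [-3.8, -0.2, 6.5]
width: 0.0427
gripper_force: 65.8
```

Request:
{"op": "carry_out", "data": {"delta_pos": [[0, 0, 0.0004], [0, 0, 0.0008], [0, 0, 0.0012], [0, 0, 0.0017], [0, 0, 0.0017]], "turn": [[0, 0, 0.25], [0, 0, 0.5], [0, 0, 0.75], [0, 0, 1], [0, 0, 1]], "claw": [1, 1, 1, 1, 1]}}

```text
clock: 16.8
position: [0.4573, 0.1519, 0.1383]
ee_rot: [-0.0, 0.812, 0.583, 0.0]
contact_force: [-3.8, 0.5, 6.2]
width: 0.0427
gripper_force: 65.8
```

Request:
{"op": "carry_out", "data": {"delta_pos": [[0, 0, 0.0004], [0, 0, 0.0008], [0, 0, 0.0012], [0, 0, 0.0017], [0, 0, 0.0017]], "turn": [[0, 0, 0.25], [0, 0, 0.5], [0, 0, 0.75], [0, 0, 1], [0, 0, 1]], "claw": [1, 1, 1, 1, 1]}}

```text
clock: 17.3
position: [0.4576, 0.152, 0.1376]
ee_rot: [-0.0, 0.936, 0.353, 0.0]
contact_force: [-3.6, 0.6, 5.7]
width: 0.0428
gripper_force: 65.7
```

```bash
python3 chk.py
```

```text
17.3 [0.45755139 0.15200966 0.137642  ] [-3.64160681  0.59568046  5.72313111] [ 0.00358232  0.68574306 -0.19023888] [1.760e-01 2.120e-01 1.845e+00 1.000e-03 1.084e+00 1.024e+00] 0.04280003514626448
[[0.7506, 0.6607, 0.0006], [0.6607, -0.7506, 0.001], [0.001, -0.0004, -1.0]] psi 41.354123766351535
```

Request:
{"op": "carry_out", "data": {"delta_pos": [[0, 0, 0.0004], [0, 0, 0.0008], [0, 0, 0.0012], [0, 0, 0.0017], [0, 0, 0.0017]], "turn": [[0, 0, 0.25], [0, 0, 0.5], [0, 0, 0.75], [0, 0, 1], [0, 0, 1]], "claw": [1, 1, 1, 1, 1]}}

```text
clock: 17.8
position: [0.4578, 0.1518, 0.137]
ee_rot: [-0.0, 0.995, 0.099, 0.001]
contact_force: [-3.5, -0.4, 6.7]
width: 0.0427
gripper_force: 65.7
```

Request:
{"op": "carry_out", "data": {"delta_pos": [[0, 0, 0.0004], [0, 0, 0.0008], [0, 0, 0.0012], [0, 0, 0.0017], [0, 0, 0.0017]], "turn": [[0, 0, 0.25], [0, 0, 0.5], [0, 0, 0.75], [0, 0, 1], [0, 0, 1]], "claw": [1, 1, 1, 1, 1]}}

```text
clock: 18.3
position: [0.4577, 0.1515, 0.1363]
ee_rot: [-0.0, 0.987, -0.162, 0.0]
contact_force: [-3.1, -1.4, 6.7]
width: 0.0426
gripper_force: 65.7
```

Request:
{"op": "carry_out", "data": {"delta_pos": [[0, 0, 0], [0, 0, 0], [0, 0, 0], [0, 0, -0.003], [0, 0, -0.003], [0, 0, -0.003], [0, 0, -0.003], [0, 0, -0.003]], "turn": [[0, 0, 0], [0, 0, 0], [0, 0, 0], [0, 0, 0], [0, 0, -1], [0, 0, -1], [0, 0, -1], [0, 0, -1]], "claw": [-1, -1, -1, -1, -1, -1, -1, -1]}}

```text
clock: 19.1
position: [0.4578, 0.1516, 0.1366]
ee_rot: [0.0, 0.995, 0.102, 0.0]
contact_force: [0.1, -0.7, 0.3]
width: 0.0854
gripper_force: 0.0
```

Request:
{"op": "carry_out", "data": {"delta_pos": [[0, 0, 0], [0, 0, 0], [0, 0, 0], [0, 0, 0]], "turn": [[0, 0, -1], [0, 0, -1], [0, 0, -1], [0, 0, -1]], "claw": [-1, -1, -1, -1]}}

```text
clock: 19.5
position: [0.4578, 0.1516, 0.1367]
ee_rot: [0.0, 0.934, 0.356, 0.0]
contact_force: [-0.3, -0.8, -0.1]
width: 0.0853
gripper_force: 0.0
```

Request:
{"op": "carry_out", "data": {"delta_pos": [[0, 0, 0], [0, 0, 0], [0, 0, 0], [0, 0, 0], [0, 0, 0]], "turn": [[0, 0, -1], [0, 0, -1], [0, 0, -1], [0, 0, -1], [0, 0, -1]], "claw": [-1, -1, -1, -1, -1]}}

```text
clock: 20.0
position: [0.4577, 0.1516, 0.1366]
ee_rot: [0.0, 0.812, 0.584, 0.0]
contact_force: [-0.5, 1.0, 0.2]
width: 0.0854
gripper_force: 0.0
```

```bash
python3 chk.py
```

```text
20.0 [0.4577443  0.15157333 0.13662824] [-0.54088639  1.02447698  0.22789972] [0.00258963 0.05772193 0.01583609] [ 0.175  0.214  1.846 -0.     1.082  0.498] 0.08537383617264209
[[0.3173, 0.9483, 0.0003], [0.9483, -0.3173, -0.0], [0.0001, 0.0003, -1.0]] psi 71.50291884698336
```

Request:
{"op": "carry_out", "data": {"delta_pos": [[0, 0, 0], [0, 0, 0], [0, 0, 0], [0, 0, 0], [0, 0, 0], [0, 0, 0], [0, 0, 0]], "turn": [[0, 0, 0], [0, 0, 0], [0, 0, 0], [0, 0, 0], [0, 0, 0], [0, 0, 0], [0, 0, 0]], "claw": [1, 1, 1, 1, 1, 1, 1]}}

```text
clock: 20.7
position: [0.4578, 0.1516, 0.137]
ee_rot: [0.0, 0.812, 0.584, 0.0]
contact_force: [-1.1, -0.7, 5.7]
width: 0.0425
gripper_force: 60.6
```

Request:
{"op": "carry_out", "data": {"delta_pos": [[0, 0, 0.0004], [0, 0, 0.0008], [0, 0, 0.0012], [0, 0, 0.0017], [0, 0, 0.0017]], "turn": [[0, 0, 0.25], [0, 0, 0.5], [0, 0, 0.75], [0, 0, 1], [0, 0, 1]], "claw": [1, 1, 1, 1, 1]}}

```text
clock: 21.2
position: [0.4579, 0.1516, 0.1366]
ee_rot: [0.0, 0.935, 0.353, 0.001]
contact_force: [-1.6, -0.8, 7.3]
width: 0.0431
gripper_force: 60.9
```

```bash
python3 chk.py
```

```text
21.2 [0.45788804 0.15161986 0.13660212] [-1.64143163 -0.75028132  7.32480912] [-0.17072144  0.13183605 -0.13537404] [ 0.176  0.214  1.846 -0.     1.081  1.024] 0.04308776087547733
[[0.7502, 0.6612, 0.0011], [0.6612, -0.7502, 0.0], [0.0008, 0.0007, -1.0]] psi 41.389093317814336
```

Request:
{"op": "carry_out", "data": {"delta_pos": [[0, 0, 0.0004], [0, 0, 0.0008], [0, 0, 0.0008]], "turn": [[0, 0, 0.25], [0, 0, 0.5], [0, 0, 0.5]], "claw": [1, 1, 1]}}

```text
clock: 21.5
position: [0.4579, 0.1515, 0.1366]
ee_rot: [0.0, 0.974, 0.228, 0.001]
contact_force: [-1.9, -0.2, 9.1]
width: 0.0425
gripper_force: 61.1
```

```bash
python3 chk.py
```

```text
21.5 [0.45785265 0.15152673 0.13657391] [-1.87237062 -0.15906877  9.09913275] [-0.21591844  0.20782112 -0.21826652] [ 1.760e-01  2.140e-01  1.846e+00 -1.000e-03  1.081e+00  1.286e+00] 0.04251464018395631
[[0.8958, 0.4445, 0.0012], [0.4445, -0.8958, -0.0003], [0.001, 0.0008, -1.0]] psi 26.393167941684833
```

Request:
{"op": "carry_out", "data": {"delta_pos": [[0, 0, 0.0004], [0, 0, 0.0008], [0, 0, 0.0008]], "turn": [[0, 0, 0.25], [0, 0, 0.5], [0, 0, 0.5]], "claw": [1, 1, 1]}}

```text
clock: 21.8
position: [0.4575, 0.1511, 0.1365]
ee_rot: [0.001, 0.995, 0.099, 0.0]
contact_force: [-4.0, -1.3, 11.2]
width: 0.0425
gripper_force: 61.3
```

```bash
python3 chk.py
```

```text
21.8 [0.45749021 0.15106787 0.13650008] [-4.00793793 -1.33574456 11.22165528] [-0.73233314  0.34233637 -0.5246812 ] [ 0.176  0.213  1.847 -0.002  1.081  1.548] 0.04252613258616421
[[0.9803, 0.1976, 0.0006], [0.1976, -0.9803, -0.0014], [0.0004, 0.0015, -1.0]] psi 11.39893409850743
```

Request:
{"op": "carry_out", "data": {"delta_pos": [[0, 0, 0], [0, 0, 0], [0, 0, 0]], "turn": [[0, 0, 0.25], [0, 0, 0.5], [0, 0, 0.5]], "claw": [1, 1, 1]}}

```text
clock: 22.1
position: [0.4566, 0.1514, 0.1365]
ee_rot: [0.0, 0.999, -0.032, -0.001]
contact_force: [-5.2, -0.6, 12.7]
width: 0.0429
gripper_force: 61.5
```

Run:
```python
from chk import *
for c in('top','side'):
    d,w=snap(c,c+'3.png')
    for q in ('cap_thread_end','cap_center'):print(q,[(np.round(r['point'],3).tolist(),round(r['score'],2)) for r in manip.place_of(c,q)][:3])
im=cv2.imread('pics/side3.png')[120:240,190:310]; cv2.imwrite('pics/crop3.png',cv2.resize(im,None,fx=5,fy=5,interpolation=2))
```

```text
22.1 [0.45659474 0.15136349 0.13648215] [-5.16579464 -0.55373741 12.71252428] [-0.76240116  0.65490312 -0.69237914] [ 1.760e-01  2.130e-01  1.847e+00 -1.000e-03  1.083e+00  1.810e+00] 0.04291650575039741
[[0.998, -0.0632, -0.0012], [-0.0632, -0.998, -0.0008], [-0.0011, 0.0009, -1.0]] psi -3.6255274454565583
cap_thread_end [([0.218, 0.305, 0.002], 0.9), ([0.387, -0.185, 0.0], 0.8), ([0.46, 0.178, 0.109], 0.74)]
cap_center [([0.412, -0.199, 0.032], 0.79), ([0.24, 0.317, 0.028], 0.77)]
cap_thread_end [([0.462, 0.176, 0.113], 0.88), ([0.386, -0.19, 0.003], 0.72), ([0.223, 0.303, 0.002], 0.66)]
cap_center [([0.245, 0.318, 0.028], 0.88), ([0.413, -0.199, 0.028], 0.64), ([0.461, 0.15, 0.135], 0.62)]
```

View pics/crop3.png

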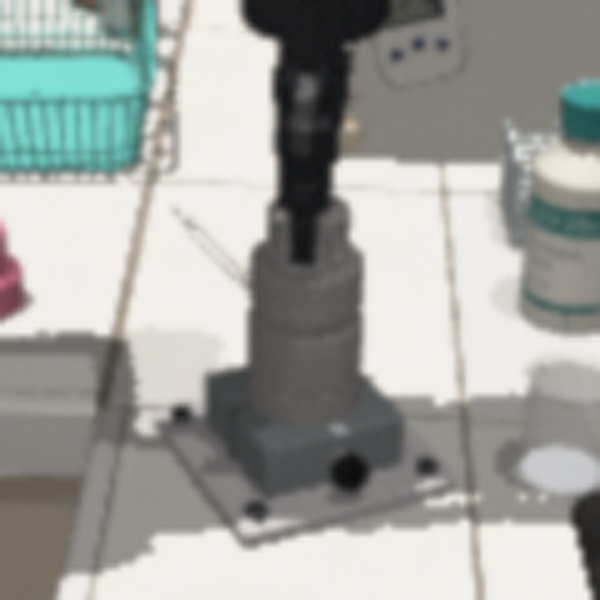

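The crop shows the skirt's lower edge at about (305,335), just above the vessel shoulder, with the cap straight. The height has stopped changing and the torque is rising, so I'll let go and check.

Request:
{"op": "carry_out", "data": {"delta_pos": [[0, 0, -0.003], [0, 0, -0.003], [0, 0, -0.003], [0, 0, -0.003], [0, 0, -0.1], [0, 0, -0.2], [0, 0, -0.3], [0, 0, -0.3], [0, 0, -0.3]], "turn": [[0, 0, 0], [0, 0, 0], [0, 0, 0], [0, 0, 0], [0, 0, 0], [0, 0, 0], [0, 0, 0], [0, 0, 0], [0, 0, 0]], "claw": [-1, -1, -1, -1, -1, -1, -1, -1, -1]}}

```text
clock: 23.3
position: [0.4579, 0.1516, 0.2558]
ee_rot: [-0.0, 1.0, -0.03, 0.001]
contact_force: [-0.9, -0.2, -0.0]
width: 0.0853
gripper_force: 0.0
```

Run:
```python
from chk import *
for c in('top','side'):
    d,w=snap(c,c+'4.png')
    for q in ('cap_thread_end','cap_center','beaker','timer','wash_bottle'):print(q,[(np.round(r['point'],3).tolist(),round(r['score'],2)) for r in manip.place_of(c,q)][:3])
    m=(np.hypot(w[...,0]-.4575,w[...,1]-.1512)<.017)&(w[...,2]>.14)&(w[...,2]<.19);p=w[m]
    if len(p)>20:
        A=np.c_[p[:,:2]-[.4575,.1512],np.ones(len(p))];s=np.linalg.lstsq(A,p[:,2],rcond=None)[0];print('top plane tilt deg',np.degrees(s[:2]),'z',s[2],len(p))
        print(fit(w,(.4575,.1512),.125,.145,.045))
```

```text
23.3 [0.45794947 0.15160122 0.25583611] [-0.91963985 -0.18216572 -0.02939472] [ 0.02368996  0.03953068 -0.00396977] [ 0.175  0.12   1.647 -0.     1.372  1.807] 0.08530880851653451
[[0.9982, -0.0607, 0.0018], [-0.0607, -0.9982, 0.0002], [0.0018, -0.0003, -1.0]] psi -3.4819920557971353
cap_thread_end [([0.218, 0.307, 0.0], 0.95), ([0.388, -0.186, 0.002], 0.81), ([0.459, 0.178, 0.111], 0.8)]
cap_center [([0.243, 0.315, 0.027], 0.84), ([0.412, -0.198, 0.028], 0.75), ([0.458, 0.154, 0.135], 0.72)]
beaker [([0.604, 0.146, 0.004], 0.54)]
timer [([0.567, -0.048, 0.0], 0.94)]
wash_bottle [([0.626, 0.334, 0.002], 0.66)]
top plane tilt deg [-0.42028278 -0.15369433] z 0.1605631670759093 169
(array([0.4559, 0.1509, 0.0303]), 232, np.float64(0.131), ((456.4056701660156, 150.88766479492188), 31.26844024658203))
cap_thread_end [([0.458, 0.179, 0.113], 0.74), ([0.386, -0.19, 0.004], 0.67)]
cap_center [([0.244, 0.315, 0.028], 0.85), ([0.459, 0.151, 0.135], 0.79), ([0.413, -0.197, 0.027], 0.75)]
beaker [([0.603, 0.146, 0.003], 0.62)]
timer [([0.571, -0.045, 0.002], 0.72), ([0.476, 0.162, 0.122], 0.43)]
wash_bottle [([0.625, 0.33, 0.001], 0.6)]
top plane tilt deg [-0.00678742 -1.16422186] z 0.16271694699830455 62
(array([0.457 , 0.1478, 0.0298]), 199, np.float64(0.1332), ((457.56439208984375, 146.86195373535156), 30.616052627563477))
```

View pics/side4.png

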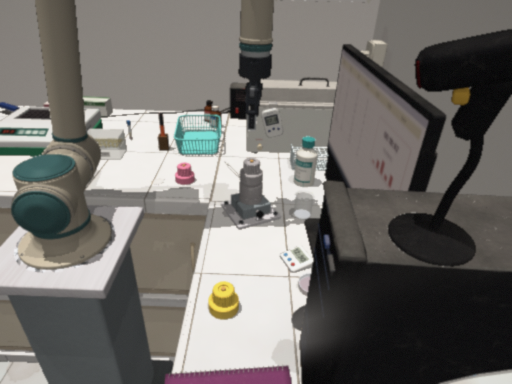

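The side picture shows the cap upright on the vessel at about (252,165) with the bystanders in place. Its height fits home, but only to about 1 mm. I'll regrip and check that it is tight.

Request:
{"op": "carry_out", "data": {"delta_pos": [[0, 0, 0], [0, 0, 0], [0, 0, 0], [0, 0, 0]], "turn": [[0, 0, -1], [0, 0, -1], [0, 0, -1], [0, 0, -1]], "claw": [-1, -1, -1, -1]}}

```text
clock: 24.3
position: [0.4576, 0.1515, 0.2553]
ee_rot: [0.0, 0.973, 0.231, 0.0]
contact_force: [-0.8, -0.3, 0.0]
width: 0.085
gripper_force: 0.0
```

Request:
{"op": "carry_out", "data": {"delta_pos": [[0, 0, 0.1], [0, 0, 0.2], [0, 0, 0.298], [0, 0, 0.298], [0, 0, 0.298], [0, 0, 0.298], [0, 0, 0.298], [0, 0, 0.298], [0, 0, 0.298], [0, 0, 0.298], [0, 0, 0.298]], "turn": [[0, 0, -1], [0, 0, -1], [0, 0, -1], [0, 0, -1], [0, 0, -1], [0, 0, -1], [0, 0, -1], [0, 0, -1], [0, 0, -1], [0, 0, -1], [0, 0, -1]], "claw": [-1, -1, -1, -1, -1, 1, 1, 1, 1, 1, 1], "force": 90}}

```text
clock: 25.4
position: [0.4573, 0.1523, 0.1376]
ee_rot: [-0.001, 0.881, 0.473, 0.001]
contact_force: [-3.2, 1.6, 6.2]
width: 0.0418
gripper_force: 91.3
```

Request:
{"op": "carry_out", "data": {"delta_pos": [[0, 0, 0], [0, 0, 0], [0, 0, 0]], "turn": [[0, 0, 0.2], [0, 0, 0.4], [0, 0, 0.4]], "claw": [1, 1, 1]}}

```text
clock: 25.7
position: [0.4575, 0.1522, 0.1376]
ee_rot: [0.0, 0.925, 0.38, 0.001]
contact_force: [-2.3, 0.7, 5.7]
width: 0.0422
gripper_force: 91.5
```

```bash
python3 chk.py
```

```text
25.7 [0.45754439 0.15223397 0.13757346] [-2.275344    0.67132964  5.72622308] [0.20003299 0.35883973 0.7176813 ] [0.177 0.212 1.845 0.    1.083 0.968] 0.04223067752588727
[[0.7116, 0.7026, 0.0014], [0.7026, -0.7116, 0.0004], [0.0013, 0.0007, -1.0]] psi 44.63846273086698
```

Request:
{"op": "carry_out", "data": {"delta_pos": [[0, 0, 0], [0, 0, 0], [0, 0, 0]], "turn": [[0, 0, 0.2], [0, 0, 0.4], [0, 0, 0.4]], "claw": [1, 1, 1]}}

```text
clock: 26.0
position: [0.454, 0.1497, 0.1375]
ee_rot: [0.002, 0.959, 0.282, -0.004]
contact_force: [-9.3, -4.6, 12.9]
width: 0.0417
gripper_force: 92.5
```

```bash
python3 chk.py
```

```text
26.0 [0.45395999 0.14969093 0.13752519] [-9.26412297 -4.55523078 12.9045073 ] [-0.81970701  1.735684    1.11980887] [ 0.176  0.211  1.847 -0.004  1.09   1.177] 0.04170590507304425
[[0.8411, 0.5409, -0.0062], [0.5409, -0.8411, -0.005], [-0.0079, 0.0009, -1.0]] psi 32.745885171908576
```

It strongly resists turning further and doesn't sink, so it is home. I'll release, lift and check one last time.

Request:
{"op": "carry_out", "data": {"delta_pos": [[0, 0, 0], [0, 0, 0], [0, 0, 0], [0, 0, 0], [0, 0, -0.1], [0, 0, -0.2], [0, 0, -0.3], [0, 0, -0.4], [0, 0, -0.4], [0, 0, -0.4]], "turn": [[0, 0, -0.4], [0, 0, -0.4], [0, 0, -0.4], [0, 0, -0.4], [0, 0, -0.4], [0, 0, -0.4], [0, 0, -0.4], [0, 0, -0.4], [0, 0, -0.4], [0, 0, -0.4]], "claw": [-1, -1, -1, -1, -1, -1, -1, -1, -1, -1]}}

```text
clock: 27.0
position: [0.4579, 0.1516, 0.2969]
ee_rot: [0.0, 0.926, 0.378, 0.001]
contact_force: [0.0, -0.0, 0.2]
width: 0.0857
gripper_force: 0.0
```

Run:
```python
from chk import *
for c in('top','side'):
    d,w=snap(c,c+'5.png')
    for q in ('cap_thread_end','cap_center'):print(q,[(np.round(r['point'],3).tolist(),round(r['score'],2)) for r in manip.place_of(c,q)][:3])
    m=(np.hypot(w[...,0]-.4575,w[...,1]-.1512)<.017)&(w[...,2]>.14)&(w[...,2]<.19);p=w[m]
    A=np.c_[p[:,:2]-[.4575,.1512],np.ones(len(p))];s=np.linalg.lstsq(A,p[:,2],rcond=None)[0];print('tilt',np.degrees(s[:2]),'z',s[2],len(p))
im=cv2.imread('pics/side5.png')[120:240,190:310]; cv2.imwrite('pics/crop5.png',cv2.resize(im,None,fx=5,fy=5,interpolation=2))
```

```text
27.0 [0.45788872 0.15162473 0.29694834] [ 0.03112011 -0.00185365  0.16362014] [0.02191304 0.0021661  0.00152205] [ 0.175  0.101  1.569 -0.     1.469  0.97 ] 0.08574307866232811
[[0.7136, 0.7005, 0.0023], [0.7005, -0.7136, 0.0003], [0.0019, 0.0014, -1.0]] psi 44.46932710152501
cap_thread_end [([0.39, -0.185, 0.003], 0.92), ([0.22, 0.306, 0.002], 0.91)]
cap_center [([0.458, 0.154, 0.139], 0.93), ([0.243, 0.317, 0.026], 0.73), ([0.41, -0.197, 0.024], 0.69)]
tilt [0.3201189  1.36132988] z 0.16021805293992397 172
cap_thread_end [([0.39, -0.189, 0.006], 0.87), ([0.223, 0.306, 0.004], 0.85), ([0.462, 0.177, 0.111], 0.7)]
cap_center [([0.243, 0.317, 0.026], 0.77), ([0.412, -0.195, 0.031], 0.56)]
tilt [-0.7711113  -1.23952393] z 0.1626776021642997 60
```

View pics/crop5.png

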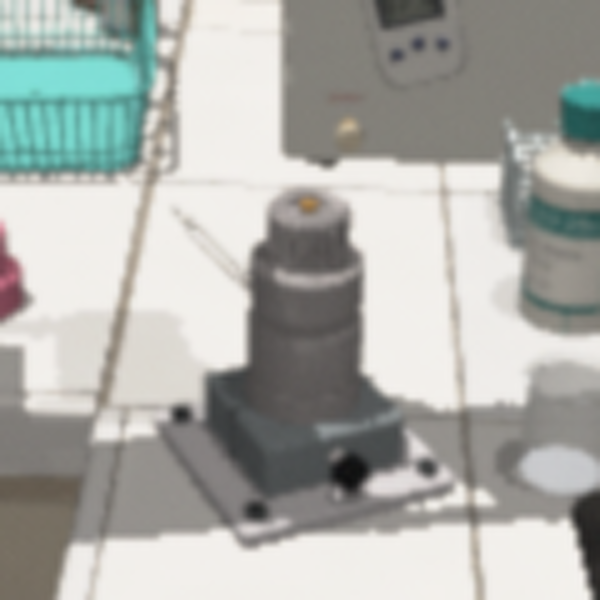

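The crop shows the cap straight on the neck, with its top at about (308,205) and skirt edge at about (305,330). Height and angle haven't changed after the tightening test. I'll hand it in.

```bash
python3 -c "
from rig import manip
print(manip.sign_off())"
```

```text
the job is handed in; nothing more can be done
None
```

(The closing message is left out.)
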